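# Build up the spindle stack

## Robot

A 6-joint arm with a two-finger parallel gripper is mounted at the origin on a cart in front of the work surface, level with it; the furniture and walls round the work are solid. World frame = base frame: x ahead of the robot, y to its left, z up, the work surface at z = 0. Lengths are in m, angles in degrees, forces in N, time in s.
With the tool pointing down it reaches from about 0.35 to 0.875 m from the base axis. Payload 4.2 kg.
Tool frame: the origin (TCP) lies on the front face of the gripper's body, between the roots of the fingers; the fingertips stand 70 mm ahead of it and the grasp point (between the pads) lies 51 mm ahead of it (r.nose_length is the distance from the TCP to the fingertips, in m); z points along the fingers, y is the direction in which the jaws open and shut (so a half turn about z gives the same grasp; the last joint's range is limited). The gripper opens to 87 mm and grips with 3 to 60 N. Pads are 19 mm wide; open, the fingers measure 117 mm over their backs; the gripper's body (75 mm by 190 mm) begins 51 mm behind the grasp point.
Start: joints at [80.535, 22.042, 0.453, 0, -68.411, -14.817], TCP at [0.257, 0.57, 0.292] pointing down, gripper open.
Joint ranges: [-179.83, 179.83], [-69.29, 118.12], [-61.27, 80.66], [-181.25, 117.63], [-171.15, -9.14], [-177.46, 177.46]. Speed limits (degrees/s): [159.86, 159.86, 180, 180, 180, 180].

## Interface

Orientations are given as a 3x3 rotation matrix whose columns are the frame's x, y, z axes.
In Python, from station import telemetry, capture, order, r gives the robot as it stands.
- The arm moves only by the tool drive_tool, never from a script. Its argument "series" is a list of rows, each a list of 4 numbers: the shift along the tool's x, y, z as a fraction of full scale, then the turn about the tool's z as a fraction of full scale. In form: [[dx, dy, dz, turn], ...]. A call has 1 to 10 rows; each row is the pose to reach, as a shift and turn from the pose commanded when the call began, along the tool's axes at that moment; what a row does not reach only later rows make up. Full scale, the value 1, is 0.12 m for a shift and 2 rad for a turn. A row lasts 1/8 s, in which the tool goes at most 62.5 mm and 10.7 degrees, less where a joint would pass 70% of its speed; a pose out of reach is approached as far as the arm can. A call with a number of a shift or a turn outside -1 to 1 is refused whole. A call with a gripper value outside its range is refused whole. "fingers" is the finger opening in mm, from 0 to 87, set as the call begins (left out, the last holds). The fingers move at their own pace and stop on an object; the grip force is fixed at half the most. Time passes only in rows, so rows that repeat a pose let the fingers close. It gives the time, the measured TCP pose, the force and the opening at its end, in the units of the state.
- telemetry.sense(): the state, without advancing time (a new reading comes with each control period).
- capture(name): name is "scene" or "top" or "wrist"; returns a dict with "color" (400x640x3 uint8, blue, green, red), "fx", "fy", "cx", "cy" (pixels), "k1" (the pictures are not rectified: a ray, as slopes to the right and down, at radius r is drawn at 1 + k1 r^2 times it, then the intrinsics apply), "eye" and "attitude" of the camera in the world; the wrist camera has in their place "mount" (4x4, takes a point from camera to tool coordinates, whose origin is the TCP and whose axes are the flange's). Camera axes: x right, y up, looking along -z (the intrinsics and any distortion apply to the point x, -y, -z); pixel columns grow to the right and rows downward; lengths in m; the calibration is good to about 2 mm. A picture is of the moment at which its call begins: read the wrist's pose just before it. There is no depth.
- order.finish_job(): hands the job in, once; it reports no verdict.
The state is a dict: "time_s": time; "joints": joint angles; "joint_velocities": joint speeds; "effort": joint torques, N m; "tcp_pos": TCP position; "ee_rot": TCP orientation; "wrist_force": force on the tool from outside, world axes, zero at the start; "moment": the same for the moment, N m; "gripper_width": opening from 0.0 (shut) to 1.0 (fully open).
Only numpy, scipy, OpenCV 4.12 (cv2) and the standard library are available. Lean on these libraries where they do the work, as an engineer would, in place of code of your own. Each camera call takes 0.05 s, during which the arm holds its last target. There are 200 camera calls.

## Task

Build up the stack on the upright spindle: from the bottom up, slide on the steel collar, then the black bush, then the brass spacer, and close it with the blue cap, so that each lies flat on the one below. Leave the tape roll and the two pipe fittings standing where they are.

Things in the scene. Friction and masses are not known exactly. Their poses are not given: they have to be found in the camera images.
- spindle_seat (a point): stacking spindle, fixed on the bench: a round grey flange 80 mm across and 8 mm thick with a bright steel pin 14 mm thick standing upright in its middle. Point: on the pin's axis at the flange's upper face, 8 mm above the bench, where the lowest part rests; z up. The pin ends 52 mm above this point (60 mm above the bench) and its last 8 mm taper to 6 mm across. Parts slide on loosely, 3 mm of play all round
- steel_collar_mid (a point): steel collar: bright steel ring, 58 mm across, 15 mm high, one dark groove round it, lying flat at the start; an upright hole 20 mm across goes right through it. Point: its centre, half-way up; z along its axis
- black_bush_mid (a point): black bush: black plastic ring, 40 mm across, 14 mm high, lying flat at the start; an upright hole 20 mm across goes right through it. Point: its centre, half-way up; z along its axis
- brass_spacer_mid (a point): brass spacer: yellow brass ring, 50 mm across, 14 mm high, two dark grooves round it, lying flat at the start; an upright hole 20 mm across goes right through it. Point: its centre, half-way up; z along its axis
- blue_cap_mid (a point): blue cap: ribbed blue round cap, 33 mm across, 22 mm high, standing mouth down; closed on top (light disc), with a hole in its underside 20 mm across and 14 mm deep. Point: its centre, half-way up; z along its axis, up
- tape_roll_mid (a point): bystander: roll of white thread tape with a red top disc, 54 mm across, 16 mm high, flat on the bench among the parts. Point: its centre. Behind it stands a tall green tester: front at x = 0.685, left side at y = 0.085; two plugs at y = -0.20 reach forward to x = 0.625, 0.19 to 0.27 m up. Keep the wrist clear of it
- grey_fitting_mid (a point): bystander: grey metal hexagon pipe fitting, 22 mm across, standing 35 mm high with its threaded end up. Point: its centre
- brass_fitting_mid (a point): bystander: brass hexagon pipe fitting, 22 mm across, standing 35 mm high with its threaded end up. Point: its centre
There are look-alikes about, which are no part of the job. What is meant by the part that bears brass_spacer_mid is not orange or purple, and is the smaller of those in its own colour.

How it is judged (in metres and radians):
At the end, for the whole second after the job is handed in: Bottom to top on the spindle: steel collar, black bush, brass spacer, blue cap, at rest; each within 6 mm of the pin axis, 0.1 rad of upright and 4 mm of its closed-up height (centres 7.5, 22, 36, 54 mm above the flange). Tape roll and fittings within 20 mm of their places (horizontal distance between each of steel_collar_mid, black_bush_mid, brass_spacer_mid, blue_cap_mid and spindle_seat below 0.006 m and z of steel_collar_mid in the frame of spindle_seat between 0.0035 and 0.0115 m and angle between the z axis of each of steel_collar_mid, black_bush_mid, brass_spacer_mid, blue_cap_mid and the z axis of spindle_seat, either way round below 0.1 rad and z of black_bush_mid in the frame of spindle_seat between 0.018 and 0.026 m and z of brass_spacer_mid in the frame of spindle_seat between 0.032 and 0.04 m and z of blue_cap_mid in the frame of spindle_seat between 0.05 and 0.058 m and distance of each of tape_roll_mid, grey_fitting_mid, brass_fitting_mid from where it was at the start of the episode below 0.02 m); the robot touches nothing.
It fails at once if the tape roll is toppled or pushed more than 20 mm from its place (distance of tape_roll_mid from where it was at the start of the episode above 0.02 m or angle between tape_roll_mid's own z axis and vertical above 0.5 rad).
It fails at once if the grey fitting is toppled or pushed more than 20 mm from its place (distance of grey_fitting_mid from where it was at the start of the episode above 0.02 m or angle between grey_fitting_mid's own z axis and vertical above 0.5 rad).
It fails at once if the brass fitting is toppled or pushed more than 20 mm from its place (distance of brass_fitting_mid from where it was at the start of the episode above 0.02 m or angle between brass_fitting_mid's own z axis and vertical above 0.5 rad).
It also fails if it takes over 112 s, if anything falls off the work surface, if the arm or the gripper's body presses on something with over 40 N, if the wrist force passes 120 N, or if a joint passes its speed limit or range.

## Working session

There is one attempt and no reset: what is moved stays moved. The work goes in short steps, Python scripts to look and compute and a tool call to move; the robot and the scene stay as the last step left them, time stands still between calls to the robot, and variables do not carry over. Pictures are saved under pics/ and viewed, about 12 in all and at most 16, crops included, and the job is handed in when it is done.

Besides the shell and the picture viewer there is one more tool, called after ">>>" as a command line: name --pt "numbers of a row" for each row, then --argument value for the rest. drive_tool: Moves the arm, as the interface text tells. Shift numbers are shares of 0.12 m and turn numbers shares of 2 rad, none past 1 either way. Its arguments: {"type":"object","properties":{"series":{"type":"array","items":{"type":"array","items":{"type":"number","minimum":-1,"maximum":1}}},"fingers":{"type":"number"}},"required":["series"]}

```bash
ls; mkdir -p pics; python3 - <<'E'
from station import telemetry, capture, order, r
import cv2, numpy as np
for n in("scene","top"):
    c=capture(n); cv2.imwrite(f"pics/{n}0.png",c["color"])
    print(n,{k:(np.round(v,4).tolist()) for k,v in c.items() if k!="color"})
c=capture("wrist");cv2.imwrite("pics/wrist0.png",c["color"]);print({k:(np.round(v,4).tolist()) for k,v in c.items() if k!="color"})
s=telemetry.sense();print({k:np.round(v,4).tolist() for k,v in s.items()})
E
```

```text
pics
scene {'fx': 392.4992, 'fy': 392.4992, 'cx': 317.7532, 'cy': 200.5535, 'k1': 0.0147, 'eye': [-0.0792, -0.7201, 0.7253], 'attitude': [[0.6311, 0.525, -0.5711], [-0.7757, 0.4205, -0.4707], [-0.007, 0.74, 0.6726]]}
top {'fx': 513.7313, 'fy': 513.7313, 'cx': 325.9356, 'cy': 205.5886, 'k1': -0.1139, 'eye': [0.3453, -0.2392, 1.4564], 'attitude': [[0.0091, 0.994, -0.109], [-0.9999, 0.0084, -0.0068], [-0.0058, 0.1091, 0.994]]}
{'fx': 303.0006, 'fy': 303.0006, 'cx': 320.6708, 'cy': 204.6164, 'k1': -0.0551, 'mount': [[-0.001, 0.968, 0.2508, 0.0676], [1.0, 0.0009, 0.0006, 0.0004], [0.0003, 0.2508, -0.968, -0.0943], [0.0, 0.0, 0.0, 1.0]]}
{'time_s': 0.15, 'joints': [80.5344, 22.0816, 0.399, -0.0217, -68.4126, -14.8145], 'joint_velocities': [-0.0348, -0.1414, 0.2526, -0.0009, -0.0774, -0.0492], 'effort': [0.0001, -39.1051, 18.7588, 4.2224, 0.0124, -0.0001], 'tcp_pos': [0.2569, 0.5694, 0.2914], 'ee_rot': [[0.9115, -0.4113, -0.0006], [-0.4113, -0.9115, -0.0016], [0.0001, 0.0017, -1.0]], 'wrist_force': [0.0409, -0.0506, 0.0064], 'moment': [-0.0421, 0.0098, -0.0039], 'gripper_width': 1.0002}
```

View pics/top0.png

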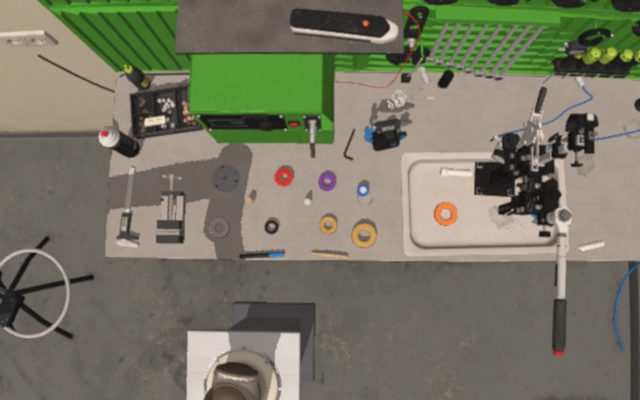

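View pics/scene0.png

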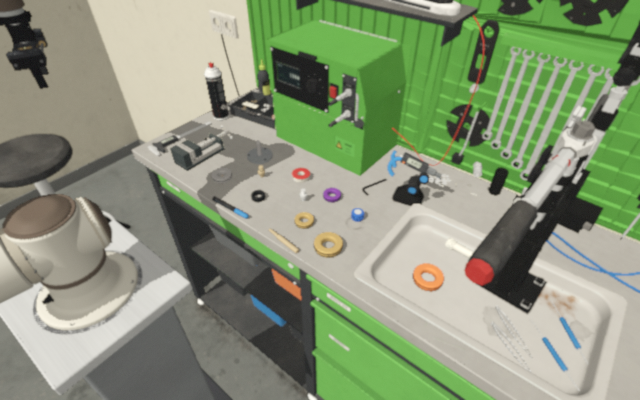

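```bash
cat > h.py <<'E'
from station import telemetry, capture, order, r
import cv2, numpy as np
def cam(n):
    s=telemetry.sense(); c=capture(n)
    if n=="wrist":
        R=np.array(s["ee_rot"]);M=np.array(c["mount"])
        c["attitude"]=R@M[:3,:3]; c["eye"]=R@M[:3,3]+np.array(s["tcp_pos"])
    return c
def K(c): return np.array([[c["fx"],0,c["cx"]],[0,c["fy"],c["cy"]],[0,0,1.]]),np.array([c["k1"],0,0,0.])
def ray(c,uv,z):
    k,d=K(c); p=cv2.undistortPoints(np.float64(uv).reshape(-1,1,2),k,d)[:,0]
    # one-coefficient distortion as stated matches OpenCV's k1
    v=np.c_[p[:,0],-p[:,1],-np.ones(len(p))]@np.array(c["attitude"]).T
    e=np.array(c["eye"]); return e+v*((z-e[2])/v[:,2])[:,None]
def proj(c,P):
    q=(np.atleast_2d(P)-c["eye"])@np.array(c["attitude"]); k,d=K(c)
    return cv2.projectPoints(q*[1,-1,-1],np.zeros(3),np.zeros(3),k,d)[0][:,0]
def crop(c,x0,y0,x1,y1,f,name):
    cv2.imwrite("pics/"+name+".png",cv2.resize(c["color"][y0:y1,x0:x1],None,fx=f,fy=f,interpolation=cv2.INTER_CUBIC))
def mask_blobs(c,m,amin=15):
    n,l,st,ce=cv2.connectedComponentsWithStats(m.astype(np.uint8))
    return [(ce[i],st[i]) for i in range(1,n) if st[i][4]>=amin]
E
python3 - <<'E'
from h import *
c=cam("top")
P={"spindle":(225,178,.008),"collar":(217,228,.015),"bush":(271,227,.014),"spacer":(328,225,.014),"bigbrass":(364,236,.014),"cap":(363,189,.022),"tape":(284,176,.016),"bfit":(251,199,.035),"gfit":(307,201,.035)}
for n,(u,v,z) in P.items(): print(n,ray(c,[(u,v)],z)[0].round(3))
crop(c,190,145,390,265,4,"topcrop")
E
```

```text
spindle [0.581 0.061 0.008]
collar [0.437 0.078 0.015]
bush [ 0.442 -0.075  0.014]
spacer [ 0.449 -0.236  0.014]
bigbrass [ 0.419 -0.337  0.014]
cap [ 0.551 -0.334  0.022]
tape [ 0.587 -0.109  0.016]
bfit [ 0.518 -0.02   0.035]
gfit [ 0.514 -0.177  0.035]
```

View pics/topcrop.png

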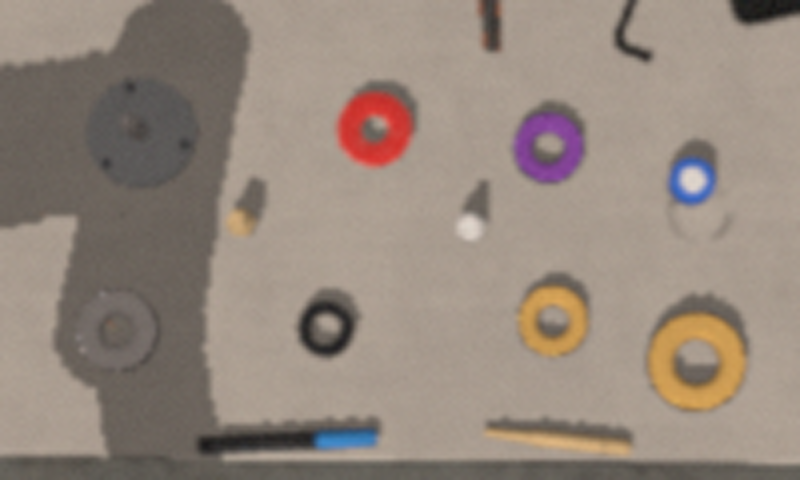

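The pictures show the spindle at (225,178) and the steel collar at (217,228). The bush is at (271,227), the cap at (363,189), the tape roll at (284,176), and the fittings at (251,199) and (307,201).

There are four candidates for the spacer: the small brass ring (328,225), the big brass ring (364,236), the purple ring (327,181) and the orange ring (446,214). The small brass ring fits, because it is brass-coloured and the smaller of the two. The enlarged crop confirms it at crop pixel (553,320). I'll move now.

>>> drive_tool --pt "0.94 0.67 0 0.9" --pt "0.94 0.67 0 0.9" --pt "0.94 0.67 0 0.9" --pt "0.94 0.67 0 0.9" --pt "0.94 0.67 0 0.9" --pt "0.94 0.67 0 0.9" --pt "0.94 0.67 0 0.9" --pt "0.94 0.67 0 0.9" --pt "0.94 0.67 0 0.9" --pt "0.94 0.67 0 0.9" --fingers 80

```text
time_s: 1.45
tcp_pos: [0.3267, 0.4499, 0.292]
ee_rot: [[-0.611, -0.792, -0.0], [-0.792, 0.611, -0.0], [0.001, -0.0, -1.0]]
wrist_force: [0.4, 0.0, -0.5]
gripper_width: 0.921
```

>>> drive_tool --pt "0.54 -0.94 0 0.459" --pt "0.54 -0.94 0 0.459" --pt "0.54 -0.94 0 0.459" --pt "0.54 -0.94 0 0.459" --pt "0.54 -0.94 0 0.459" --pt "0.54 -0.94 0 0.459"

```text
time_s: 2.2
tcp_pos: [0.3769, 0.3298, 0.2921]
ee_rot: [[-1.0, -0.002, -0.0], [-0.002, 1.0, -0.0], [0.0, -0.0, -1.0]]
wrist_force: [-0.4, 0.2, -0.1]
gripper_width: 0.92
```

>>> drive_tool --pt "-0.5 -1 0 0" --pt "-0.5 -1 0 0" --pt "-0.5 -1 0 0" --pt "-0.5 -1 0 0"

```text
time_s: 2.7
tcp_pos: [0.4371, 0.2097, 0.2922]
ee_rot: [[-1.0, -0.0, 0.0], [-0.0, 1.0, 0.0], [-0.0, 0.0, -1.0]]
wrist_force: [-0.1, 0.8, 0.5]
gripper_width: 0.92
```

>>> drive_tool --pt "-0.5 -1 0 0" --pt "-0.5 -1 0 0" --pt "-0.5 -1 0 0" --pt "-0.5 -1 0 0" --pt "-0.5 -1 0 0"

```text
time_s: 3.32
tcp_pos: [0.4965, 0.0915, 0.2922]
ee_rot: [[-1.0, -0.002, -0.0], [-0.002, 1.0, 0.0], [0.0, 0.0, -1.0]]
wrist_force: [-0.2, 0.1, -0.2]
gripper_width: 0.917
```

```bash
cat > m.py <<'E'
from h import *
def masks(c):
    b=cv2.cvtColor(c["color"],cv2.COLOR_BGR2HSV); H,S,V=[b[...,i].astype(int) for i in range(3)]
    return dict(brass=(H>12)&(H<28)&(S>110)&(V>60),blue=(H>100)&(H<125)&(S>130)&(V>60),black=(V<55)&(S<120),red=((H<8)|(H>172))&(S>140)&(V>60),dark=(V<95)&(S<60))
E
python3 - <<'E'
from m import *
c=cam("wrist"); cv2.imwrite("pics/w1.png",c["color"]); print(np.round(telemetry.sense()["tcp_pos"],4))
for k,m in masks(c).items():
    if k=="dark": continue
    for ce,st in mask_blobs(c,m,60): print(k,ce.round(),st.tolist(),ray(c,[ce],.014)[0].round(3))
E
```

```text
[0.4965 0.0915 0.2923]
brass [  7. 129.] [0, 104, 19, 50, 637] [ 0.424 -0.31   0.014]
brass [ 64. 147.] [44, 129, 42, 39, 1117] [ 0.45  -0.233  0.014]
brass [161. 269.] [151, 243, 28, 53, 739] [ 0.615 -0.127  0.014]
brass [480. 269.] [463, 242, 29, 54, 747] [0.615 0.31  0.014]
brass [449. 313.] [280, 301, 317, 21, 3807] [0.684 0.275 0.014]
blue [166.  75.] [148, 68, 37, 14, 391] [ 0.368 -0.09   0.014]
blue [ 16. 221.] [0, 210, 30, 26, 482] [ 0.549 -0.329  0.014]
black [553.  16.] [541, 10, 28, 13, 173] [0.299 0.36  0.014]
black [610.  34.] [569, 17, 69, 37, 799] [0.313 0.436 0.014]
black [298.  53.] [248, 51, 96, 5, 334] [0.346 0.066 0.014]
black [601.  64.] [577, 56, 49, 18, 341] [0.349 0.43  0.014]
black [221.  71.] [183, 63, 72, 16, 710] [ 0.364 -0.025  0.014]
black [614.  86.] [580, 64, 59, 51, 654] [0.373 0.453 0.014]
black [403. 110.] [390, 95, 59, 35, 323] [0.408 0.189 0.014]
black [514. 139.] [497, 109, 28, 62, 377] [0.44  0.33  0.014]
black [185. 140.] [169, 125, 34, 32, 640] [ 0.443 -0.073  0.014]
black [397. 144.] [394, 134, 7, 21, 128] [0.448 0.184 0.014]
black [283. 329.] [0, 228, 640, 172, 70423] [0.71  0.038 0.014]
black [405. 246.] [391, 231, 39, 25, 615] [0.58  0.203 0.014]
red [184. 246.] [178, 233, 13, 22, 180] [ 0.581 -0.091  0.014]
```

View pics/w1.png

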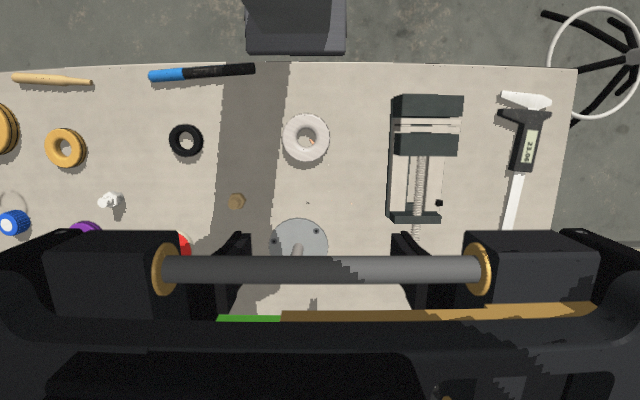

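The wrist view has +x pointing down and +y to the right. The collar is at (305,137), the pin tip near (298,248) and the flange at (299,245). The bush is at (185,140), the spacer at (64,147) and the cap at (14,222). Next I'll back off so the spindle clears the gripper, and then measure.

>>> drive_tool --pt "0.64 -0.2 0 0" --pt "0.64 -0.2 0 0" --pt "0.64 -0.2 0 0" --pt "0.64 -0.2 0 0" --pt "0.64 -0.2 0 0" --pt "0.64 -0.2 0 0"

```text
time_s: 4.12
tcp_pos: [0.4207, 0.0663, 0.2921]
ee_rot: [[-1.0, 0.0, -0.0], [0.0, 1.0, -0.0], [0.0, -0.0, -1.0]]
wrist_force: [-0.3, 0.2, 0.5]
gripper_width: 0.92
```

```bash
python3 - <<'E'
from m import *
s=telemetry.sense(); c=cam("wrist"); cv2.imwrite("pics/w2.png",c["color"]); print(np.round(s["tcp_pos"],4))
p=proj(c,[[.437,.077,.015],[.581,.061,.008],[.581,.061,.06]]);print(p.round())
x0,y0=int(p[1][0])-80,int(min(p[0][1],p[1][1]))-50; y1=int(p[1][1])+60
x0=max(x0,0);y0=max(y0,0)
print(x0,y0,y1); crop(c,x0,y0,x0+170,min(y1,400),3,"w2c")
E
```

```text
[0.4207 0.0663 0.2921]
[[329. 196.]
 [317. 295.]
 [317. 317.]]
237 146 354
```

View pics/w2c.png

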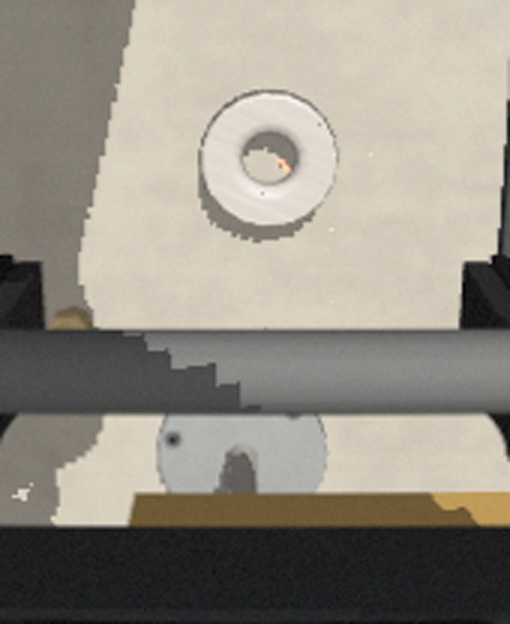

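The view is opposite to what I assumed: moving forward uncovers the spindle. The collar is at about (327,198), and the crossbar hides part of the spindle at (317,295). I'll go forward for the spindle.

>>> drive_tool --pt "-1 0 0 0" --pt "-1 0 0 0" --pt "-1 0 0 0" --pt "-1 0 0 0" --pt "-1 0 0 0" --pt "-1 0 0 0"

```text
time_s: 4.92
tcp_pos: [0.5393, 0.066, 0.293]
ee_rot: [[-1.0, -0.0, 0.001], [-0.0, 1.0, 0.001], [-0.001, 0.001, -1.0]]
wrist_force: [0.4, 0.2, 0.6]
gripper_width: 0.921
```

```bash
python3 - <<'E'
from m import *
s=telemetry.sense(); c=cam("wrist"); print(np.round(s["tcp_pos"],4)); np.save("w3.npy",c,allow_pickle=True)
p=proj(c,[[.437,.077,.015],[.581,.061,.008],[.581,.061,.06]]);print(p.round())
print("collar from w2",ray(dict(c,eye=np.array(c["eye"])-np.array(s["tcp_pos"])+[.4207,.0663,.2921]),[(326.8,198.5)],.015))
crop(c,240,50,410,260,3,"w3c")
E
```

```text
[0.5393 0.066  0.293 ]
[[330.  97.]
 [317. 213.]
 [316. 226.]]
collar from w2 [[0.44044495 0.07410026 0.015     ]]
```

View pics/w3c.png

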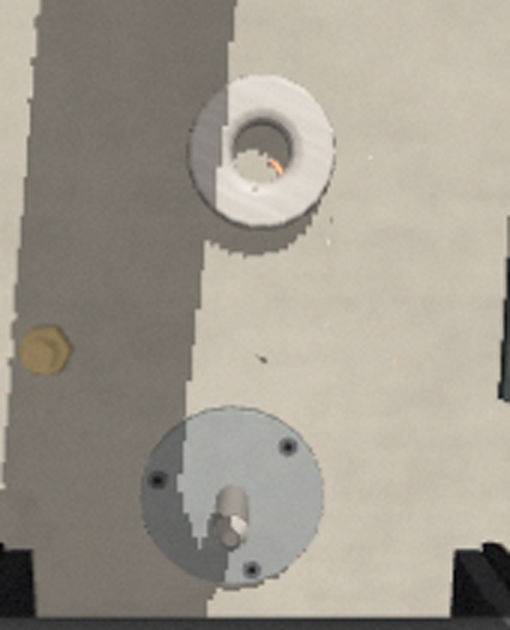

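```bash
python3 - <<'E'
from m import *
c=np.load("w3.npy",allow_pickle=True).item()
for n,uv,z in(("flange",(317.3,215.3),.008),("pintip",(317,229.3),.06),("pinroot",(317.3,213.5),.008),("collar",(327.3,99.7),.015)): print(n,ray(c,[uv],z)[0].round(4))
t=cam("top");g=t["color"][150:210,195:255]
for n,uv in(("topflange",(190+142/4,145+133/4)),("topcollar",(190+116.5/4,145+329/4)),("topbush",(190+326.5/4,145+326/4)),("topspacer",(190+553/4,145+320/4)),("topcap",(190+692/4,145+180/4))):
    print(n,ray(t,[uv],dict(topflange=.008,topcollar=.015,topcap=.022).get(n,.014))[0].round(4))
E
```

```text
flange [0.5835 0.0617 0.008 ]
pintip [0.5846 0.0619 0.06  ]
pinroot [0.5811 0.0617 0.008 ]
collar [0.4402 0.074  0.015 ]
topflange [0.5807 0.0596 0.008 ]
topcollar [0.4392 0.0721 0.015 ]
topbush [ 0.4429 -0.0769  0.014 ]
topspacer [ 0.4486 -0.2364  0.014 ]
topcap [ 0.5477 -0.3335  0.022 ]
```

>>> drive_tool --pt "0.825 0.067 0.3 0" --pt "0.825 0.067 0.6 0" --pt "0.825 0.067 1 0" --pt "0.825 0.067 1 0" --pt "0.825 0.067 1 0" --pt "0.825 0.067 1 0"

```text
time_s: 5.78
tcp_pos: [0.4427, 0.0747, 0.1742]
ee_rot: [[-1.0, 0.0, 0.004], [0.0, 1.0, 0.002], [-0.004, 0.002, -1.0]]
wrist_force: [0.2, 0.3, 0.6]
gripper_width: 0.919
```

>>> drive_tool --pt "0 0 0.3 0" --pt "0 0 0.6 0" --pt "0 0 0.7 0" --pt "0 0 0.82 0" --pt "0 0 0.82 0" --pt "0 0 0.82 0"

```text
time_s: 6.52
tcp_pos: [0.442, 0.0745, 0.0749]
ee_rot: [[-1.0, -0.0, 0.002], [-0.0, 1.0, 0.001], [-0.002, 0.001, -1.0]]
wrist_force: [-0.0, 0.2, 0.8]
gripper_width: 0.917
```

>>> drive_tool --pt "0.013 0 0.015 0" --pt "0.013 0 0.015 0" --pt "0.013 0 0.015 0"

```text
time_s: 6.9
tcp_pos: [0.4396, 0.0741, 0.0723]
ee_rot: [[-1.0, 0.0, 0.0], [0.0, 1.0, 0.0], [-0.0, 0.0, -1.0]]
wrist_force: [0.5, 0.0, 0.1]
gripper_width: 0.918
```

>>> drive_tool --pt "0 0 0 0" --pt "0 0 0 0" --pt "0 0 0 0" --pt "0 0 0 0" --pt "0 0 0 0" --pt "0 0 0 0" --pt "0 0 0 0" --pt "0 0 0 0" --fingers 20

```text
time_s: 7.9
tcp_pos: [0.4395, 0.074, 0.072]
ee_rot: [[-1.0, 0.0, -0.0], [0.0, 1.0, -0.0], [0.0, -0.0, -1.0]]
wrist_force: [0.6, -0.4, 0.1]
gripper_width: 0.628
```

>>> drive_tool --pt "0 0 -0.3 0" --pt "0 0 -0.5 0" --pt "0 0 -0.6 0" --pt "0 0 -0.6 0" --pt "0 0 -0.6 0" --pt "0 0 -0.6 0"

```text
time_s: 8.65
tcp_pos: [0.4391, 0.0738, 0.1431]
ee_rot: [[-1.0, 0.0, -0.002], [0.0, 1.0, -0.001], [0.002, -0.001, -1.0]]
wrist_force: [-0.1, -0.0, -1.1]
gripper_width: 0.627
```

```bash
python3 - <<'E'
from m import *
s=telemetry.sense(); c=cam("wrist"); print(np.round(s["tcp_pos"],4),s["gripper_width"]); np.save("w4.npy",c,allow_pickle=True)
print(proj(c,np.array(s["tcp_pos"])+[0,0,-.067]))
crop(c,220,130,420,290,4,"w4c")
E
```

```text
[0.4391 0.0738 0.1431] 0.6267682510924858
[[320.91966368 250.88776663]]
```

View pics/w4c.png

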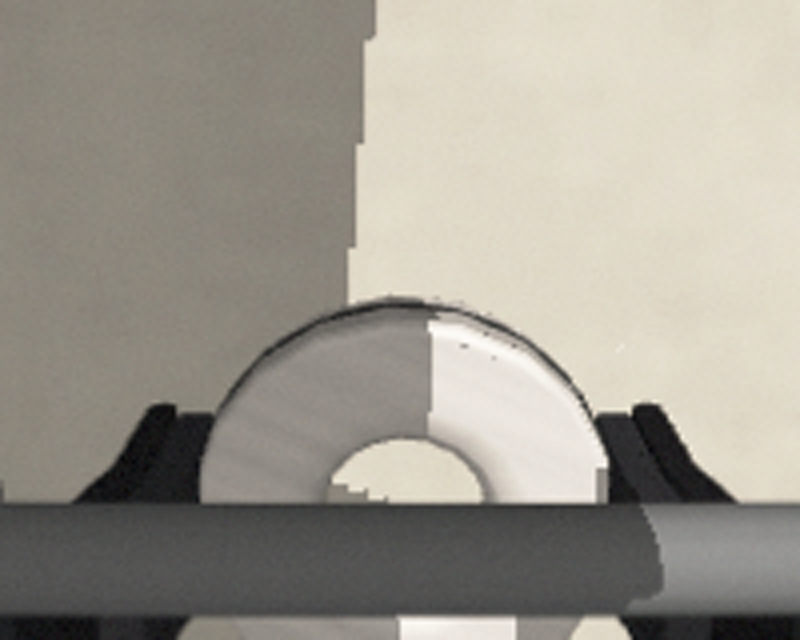

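The collar is held. Its near outer rim is at crop (405,318) and the near edge of its hole at (408,437). The opening reads 54.5 mm instead of 58, so I'll check the offset along x.

```bash
python3 - <<'E'
from m import *
c=np.load("w4.npy",allow_pickle=True).item()
for uv in((220+408/4,130+437/4),(220+405/4,130+318/4),(220+203/4,130+480/4),(220+607/4,130+480/4)): print(uv,(ray(c,[uv],.086)[0]-[.4391,.0738,0]).round(4))
E
```

```text
(322.0, 239.25) [-0.0109  0.0006  0.086 ]
(321.25, 209.5) [-0.0273  0.0002  0.086 ]
(270.75, 250.0) [-0.0047 -0.027   0.086 ]
(371.75, 250.0) [-0.0047  0.0274  0.086 ]
```

>>> drive_tool --pt "-0.2 -0.03 -0.1 0" --pt "-0.5 -0.07 -0.1 0" --pt "-0.8 -0.1 -0.1 0" --pt "-0.8 -0.1 -0.1 0" --pt "-0.8 -0.1 -0.1 0"

```text
time_s: 9.32
tcp_pos: [0.5346, 0.0617, 0.1551]
ee_rot: [[-1.0, 0.001, -0.003], [0.001, 1.0, -0.001], [0.003, -0.001, -1.0]]
wrist_force: [-0.2, 0.2, -1.4]
gripper_width: 0.626
```

>>> drive_tool --pt "-0.2 0 0 0" --pt "-0.4 0 0 0" --pt "-0.4 0 0 0" --pt "-0.4 0 0 0" --pt "-0.4 0 0 0" --pt "-0.4 0 0 0" --pt "-0.4 0 0 0"

```text
time_s: 10.2
tcp_pos: [0.5833, 0.0621, 0.1562]
ee_rot: [[-1.0, 0.0, 0.0], [0.0, 1.0, 0.0], [-0.0, 0.0, -1.0]]
wrist_force: [0.4, -0.0, -0.9]
gripper_width: 0.627
```

>>> drive_tool --pt "0 0 0.1 0" --pt "0 0 0.2 0" --pt "0 0 0.26 0" --pt "0 0 0.3 0" --pt "0 0 0.3 0" --pt "0 0 0.3 0"

```text
time_s: 10.95
tcp_pos: [0.5838, 0.0621, 0.1203]
ee_rot: [[-1.0, 0.0, 0.001], [0.0, 1.0, 0.0], [-0.001, 0.0, -1.0]]
wrist_force: [0.0, -0.0, -1.7]
gripper_width: 0.625
```

Contact-free at 12 mm below the pin top, so the collar is threading. Continue down.

>>> drive_tool --pt "0 0 0.08 0" --pt "0 0 0.16 0" --pt "0 0 0.24 0" --pt "0 0 0.32 0" --pt "0 0 0.32 0" --pt "0 0 0.32 0"

```text
time_s: 11.7
tcp_pos: [0.5836, 0.062, 0.0816]
ee_rot: [[-1.0, 0.0, -0.0], [0.0, 1.0, -0.0], [0.0, -0.0, -1.0]]
wrist_force: [0.5, -0.2, -1.1]
gripper_width: 0.625
```

>>> drive_tool --pt "0 0 0 0" --pt "0 0 0 0" --pt "0 0 0 0" --pt "0 0 0 0" --fingers 70

```text
time_s: 12.2
tcp_pos: [0.5836, 0.062, 0.0818]
ee_rot: [[-1.0, 0.0, 0.0], [0.0, 1.0, 0.0], [-0.0, 0.0, -1.0]]
wrist_force: [-0.7, 0.3, -0.6]
gripper_width: 0.801
```

>>> drive_tool --pt "0 0 -0.3 0" --pt "0 0 -0.6 0" --pt "0 0 -0.9 0" --pt "0 0 -0.9 0" --pt "0 0 -0.9 0"

```text
time_s: 12.82
tcp_pos: [0.583, 0.0619, 0.1892]
ee_rot: [[-1.0, 0.001, -0.001], [0.001, 1.0, 0.0], [0.001, 0.0, -1.0]]
wrist_force: [-0.3, 0.2, -0.7]
gripper_width: 0.803
```

>>> drive_tool --pt "0.2 -0.3 -0.6 0" --pt "0.4 -0.7 -0.9 0" --pt "0.4 -1 -0.9 0" --pt "0.4 -1 -0.9 0" --pt "0.4 -1 -0.9 0" --pt "0.4 -1 -0.9 0"

```text
time_s: 13.58
tcp_pos: [0.5355, -0.0572, 0.2963]
ee_rot: [[-1.0, -0.001, -0.003], [-0.001, 1.0, -0.0], [0.003, -0.0, -1.0]]
wrist_force: [-0.0, -0.5, 0.2]
gripper_width: 0.801
```

```bash
python3 - <<'E'
from m import *
s=telemetry.sense(); c=cam("wrist"); print(np.round(s["tcp_pos"],4)); np.save("w5.npy",c,allow_pickle=True)
print(proj(c,[[.4405,-.0745,.014],[.449,-.234,.014],[.549,-.332,.022],[.583,.0615,.06]]).round())
for ce,st in mask_blobs(c,masks(c)["black"],200): print(ce.round(),st.tolist())
cv2.imwrite("pics/w5.png",c["color"])
E
```

```text
[ 0.5355 -0.0572  0.2963]
[[306. 105.]
 [175. 113.]
 [107. 195.]
 [423. 231.]]
[625.  20.] [607, 12, 33, 21, 252]
[348.  36.] [310, 29, 73, 15, 705]
[533.  75.] [516, 60, 72, 27, 587]
[506. 126.] [497, 69, 19, 118, 447]
[623. 111.] [608, 81, 27, 61, 524]
[306. 107.] [290, 91, 32, 33, 540]
[531. 128.] [519, 100, 34, 75, 671]
[329. 326.] [0, 229, 640, 171, 76513]
[245. 246.] [222, 231, 39, 27, 611]
[396. 246.] [381, 231, 39, 27, 632]
```

View pics/w5.png

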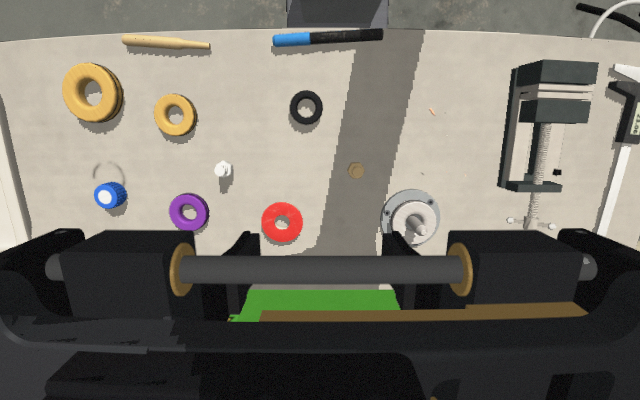

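The collar sits on the flange at (411,218) with the pin through it. The bush is at (306,107), the spacer at (175,114), the cap at (109,195) and the tape at (282,222). Next I'll measure the remaining parts.

```bash
python3 - <<'E'
from m import *
c=np.load("w5.npy",allow_pickle=True).item(); M=masks(c)
for n,k,p,z in(("bush","black",(306,107),.007),("spacer","brass",(175,114),.007),("big","brass",(92,92),.007),("cap","blue",(109,195),.011)):
    cs=cv2.findContours(M[k].astype(np.uint8),cv2.RETR_EXTERNAL,cv2.CHAIN_APPROX_NONE)[0]
    t=min((q for q in cs if len(q)>15),key=lambda q:np.hypot(*(q[:,0].mean(0)-p)))
    e,rad=cv2.fitEllipse(t)[0],cv2.minEnclosingCircle(t)
    print(n,np.round(e,1),cv2.boundingRect(t),ray(c,[e],z)[0].round(4),ray(c,[rad[0]],z)[0].round(4),round(rad[1],1))
E
```

```text
bush [305.9 107.3] (290, 91, 32, 33) [ 0.4432 -0.0752  0.007 ] [ 0.443  -0.0749  0.007 ] 16.6
spacer [174.7 114.5] (154, 94, 43, 42) [ 0.4503 -0.2377  0.007 ] [ 0.4496 -0.2373  0.007 ] 22.0
big [91.6 92.1] (62, 63, 61, 59) [ 0.4209 -0.3418  0.007 ] [ 0.4211 -0.3423  0.007 ] 31.8
cap [109.7 194.8] (94, 182, 33, 27) [ 0.5508 -0.336   0.011 ] [ 0.5497 -0.3354  0.011 ] 16.1
```

>>> drive_tool --pt "0.3 -0.05 0.4 0" --pt "0.6 -0.1 0.8 0" --pt "0.77 -0.15 1 0" --pt "0.77 -0.15 1 0" --pt "0.77 -0.15 1 0" --pt "0.77 -0.15 1 0" --fingers 60

```text
time_s: 14.38
tcp_pos: [0.4449, -0.0754, 0.1788]
ee_rot: [[-1.0, -0.001, 0.003], [-0.001, 1.0, 0.0], [-0.003, 0.0, -1.0]]
wrist_force: [-0.2, 0.7, 1.4]
gripper_width: 0.686
```

>>> drive_tool --pt "0 0 0.3 0" --pt "0 0 0.5 0" --pt "0 0 0.65 0" --pt "0 0 0.8 0" --pt "0 0 0.8 0" --pt "0 0 0.8 0"

```text
time_s: 15.12
tcp_pos: [0.4442, -0.0758, 0.0824]
ee_rot: [[-1.0, -0.0, 0.002], [-0.0, 1.0, 0.0], [-0.002, 0.0, -1.0]]
wrist_force: [1.1, -0.6, -0.1]
gripper_width: 0.694
```

>>> drive_tool --pt "0 0 0.04 0" --pt "0 0 0.083 0" --pt "0 0 0.083 0" --pt "0 0 0.083 0"

```text
time_s: 15.62
tcp_pos: [0.4432, -0.076, 0.0717]
ee_rot: [[-1.0, 0.0, -0.0], [0.0, 1.0, -0.0], [0.0, -0.0, -1.0]]
wrist_force: [0.3, 0.0, -1.3]
gripper_width: 0.691
```

>>> drive_tool --pt "0 0 0 0" --pt "0 0 0 0" --pt "0 0 0 0" --pt "0 0 0 0" --pt "0 0 0 0" --pt "0 0 0 0" --pt "0 0 0 0" --fingers 10

```text
time_s: 16.5
tcp_pos: [0.4432, -0.0759, 0.0717]
ee_rot: [[-1.0, 0.0, 0.0], [0.0, 1.0, -0.0], [-0.0, -0.0, -1.0]]
wrist_force: [-0.3, 0.1, 1.1]
gripper_width: 0.417
```

>>> drive_tool --pt "0 0 -0.3 0" --pt "0 0 -0.5 0" --pt "0 0 -0.7 0" --pt "0 0 -0.7 0" --pt "0 0 -0.7 0" --pt "0 0 -0.7 0"

```text
time_s: 17.25
tcp_pos: [0.4425, -0.076, 0.1547]
ee_rot: [[-1.0, 0.0, -0.002], [0.0, 1.0, -0.0], [0.002, -0.0, -1.0]]
wrist_force: [-0.7, 0.0, -0.8]
gripper_width: 0.419
```

```bash
python3 - <<'E'
from m import *
s=telemetry.sense(); c=cam("wrist"); T=np.array(s["tcp_pos"]);print(np.round(T,4),s["gripper_width"]*87)
p=proj(c,[T+[-.010,0,-.058],T+[-.020,0,-.058]]);print(p.round(1))
u,v=p[0]; cv2.imwrite("pics/w6c.png",cv2.resize(c["color"][190:270,250:390],None,fx=5,fy=5,interpolation=cv2.INTER_CUBIC))
E
```

```text
[ 0.4425 -0.076   0.1547] 36.41937762130827
[[320.8 240.3]
 [320.8 222.5]]
```

View pics/w6c.png

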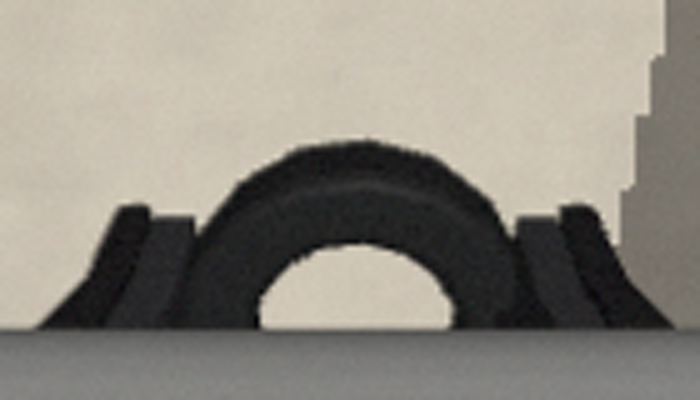

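The bush is held level. The near edge of its hole is at (357,243) in the crop, against a predicted pixel of (320.8,240.3). That puts it about 1 mm off in x, as with the collar. Carry it to the spindle.

>>> drive_tool --pt "-0.3 0.3 0 0" --pt "-0.6 0.6 0 0" --pt "-0.6 0.9 0 0" --pt "-0.6 0.9 0 0" --pt "-0.6 0.9 0 0"

```text
time_s: 17.92
tcp_pos: [0.5146, 0.0317, 0.155]
ee_rot: [[-1.0, 0.0, -0.002], [0.0, 1.0, -0.001], [0.002, -0.001, -1.0]]
wrist_force: [-0.1, -0.1, -0.0]
gripper_width: 0.414
```

>>> drive_tool --pt "-0.3 0.25 0 0" --pt "-0.57 0.25 0 0" --pt "-0.57 0.25 0 0" --pt "-0.57 0.25 0 0" --pt "-0.57 0.25 0 0" --pt "-0.57 0.25 0 0" --pt "-0.57 0.25 0 0"

```text
time_s: 18.8
tcp_pos: [0.5833, 0.062, 0.1559]
ee_rot: [[-1.0, 0.0, 0.0], [0.0, 1.0, 0.0], [-0.0, 0.0, -1.0]]
wrist_force: [1.2, -0.0, -0.6]
gripper_width: 0.416
```

>>> drive_tool --pt "0 0 0.1 0" --pt "0 0 0.2 0" --pt "0 0 0.3 0" --pt "0 0 0.3 0" --pt "0 0 0.3 0"

```text
time_s: 19.42
tcp_pos: [0.5838, 0.0621, 0.1196]
ee_rot: [[-1.0, -0.0, 0.0], [-0.0, 1.0, -0.0], [-0.0, -0.0, -1.0]]
wrist_force: [-0.4, -0.9, 0.0]
gripper_width: 0.413
```

>>> drive_tool --pt "0 0 0.08 0" --pt "0 0 0.14 0" --pt "0 0 0.19 0" --pt "0 0 0.19 0" --pt "0 0 0.19 0"

```text
time_s: 20.05
tcp_pos: [0.5837, 0.062, 0.097]
ee_rot: [[-1.0, 0.0, 0.0], [0.0, 1.0, -0.0], [-0.0, -0.0, -1.0]]
wrist_force: [0.4, 0.2, -0.5]
gripper_width: 0.416
```

>>> drive_tool --pt "0 0 0 0" --pt "0 0 0 0" --pt "0 0 0 0" --pt "0 0 0 0" --fingers 60

```text
time_s: 20.55
tcp_pos: [0.5836, 0.062, 0.097]
ee_rot: [[-1.0, 0.0, 0.0], [0.0, 1.0, 0.0], [-0.0, 0.0, -1.0]]
wrist_force: [0.7, -0.0, -0.2]
gripper_width: 0.68
```

>>> drive_tool --pt "0 0 -0.3 0" --pt "0 0 -0.6 0" --pt "0.2 0 -0.8 0" --pt "0.5 -0.3 -0.8 0" --pt "0.6 -0.6 -0.8 0" --pt "0.6 -0.9 -0.8 0" --pt "0.6 -0.9 -0.8 0" --pt "0.6 -0.9 -0.8 0"

```text
time_s: 21.55
tcp_pos: [0.5116, -0.0458, 0.193]
ee_rot: [[-1.0, 0.001, 0.0], [0.001, 1.0, 0.0], [-0.0, 0.0, -1.0]]
wrist_force: [-0.2, -0.0, -0.1]
gripper_width: 0.69
```

>>> drive_tool --pt "0.3 -0.4 0 0" --pt "0.5 -0.8 0 0" --pt "0.52 -0.9 0 0" --pt "0.52 -0.9 0 0" --pt "0.52 -0.9 0 0" --fingers 66

```text
time_s: 22.18
tcp_pos: [0.45, -0.153, 0.1929]
ee_rot: [[-1.0, -0.001, 0.001], [-0.001, 1.0, 0.0], [-0.001, 0.0, -1.0]]
wrist_force: [0.4, 0.3, 0.5]
gripper_width: 0.756
```

```bash
python3 - <<'E'
from m import *
s=telemetry.sense(); c=cam("wrist"); np.save("w7.npy",c,allow_pickle=True); print(np.round(s["tcp_pos"],4))
for ce,st in mask_blobs(c,masks(c)["brass"],300): print(ce.round(1),st.tolist(),ray(c,[ce],.007)[0].round(4))
print(proj(c,[[.449,-.2365,.014],[.583,.0615,.03]]).round())
cv2.imwrite("pics/w7.png",c["color"])
E
```

```text
[ 0.45   -0.153   0.1929]
[122.  172.7] [84, 137, 80, 74, 3955] [ 0.4223 -0.3425  0.007 ]
[232.4 202.2] [206, 177, 54, 52, 1821] [ 0.4514 -0.2376  0.007 ]
[186.  269.1] [177, 242, 24, 54, 660] [ 0.5222 -0.2913  0.007 ]
[455.2 269.1] [441, 242, 25, 54, 647] [ 0.5222 -0.0149  0.007 ]
[426.8 313.2] [251, 302, 332, 20, 4028] [ 0.574  -0.0394  0.007 ]
[[231. 202.]
 [529. 332.]]
```

View pics/w7.png

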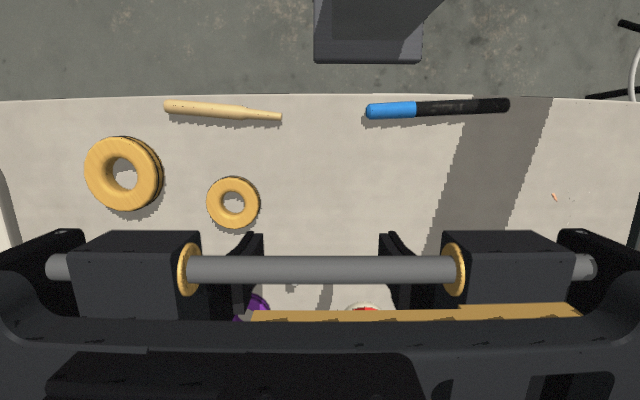

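The small brass ring is at (233,203), estimated at (0.450, -0.237). The big one stands clear at (124,173).

>>> drive_tool --pt "0 -0.3 0 0" --pt "0 -0.6 0.2 0" --pt "0 -0.7 0.5 0" --pt "0 -0.7 0.75 0" --pt "0 -0.7 0.75 0" --pt "0 -0.7 0.75 0" --pt "0 -0.7 0.75 0"

```text
time_s: 23.1
tcp_pos: [0.4502, -0.2377, 0.1043]
ee_rot: [[-1.0, -0.001, 0.003], [-0.001, 1.0, -0.001], [-0.003, -0.001, -1.0]]
wrist_force: [0.2, -0.6, -0.3]
gripper_width: 0.76
```

>>> drive_tool --pt "0 0 0.1 0" --pt "0 0 0.2 0" --pt "0 0 0.26 0" --pt "0 0 0.26 0" --pt "0 0 0.26 0"

```text
time_s: 23.72
tcp_pos: [0.4491, -0.238, 0.0715]
ee_rot: [[-1.0, 0.0, -0.0], [0.0, 1.0, 0.0], [0.0, 0.0, -1.0]]
wrist_force: [-0.1, 0.5, -0.3]
gripper_width: 0.758
```

>>> drive_tool --pt "0 0 0 0" --pt "0 0 0 0" --pt "0 0 0 0" --pt "0 0 0 0" --pt "0 0 0 0" --pt "0 0 0 0" --pt "0 0 0 0" --fingers 15

```text
time_s: 24.6
tcp_pos: [0.4491, -0.2379, 0.0718]
ee_rot: [[-1.0, 0.0, 0.0], [0.0, 1.0, -0.0], [-0.0, -0.0, -1.0]]
wrist_force: [-0.7, 0.6, 2.2]
gripper_width: 0.534
```

>>> drive_tool --pt "0 0 -0.3 0" --pt "0 0 -0.5 0" --pt "0 0 -0.7 0" --pt "0 0 -0.7 0" --pt "0 0 -0.7 0" --pt "0 0 -0.7 0"

```text
time_s: 25.35
tcp_pos: [0.4484, -0.2378, 0.1544]
ee_rot: [[-1.0, 0.0, -0.003], [0.0, 1.0, 0.001], [0.003, 0.001, -1.0]]
wrist_force: [0.3, 0.4, -0.8]
gripper_width: 0.536
```

```bash
python3 - <<'E'
from m import *
s=telemetry.sense(); c=cam("wrist"); T=np.array(s["tcp_pos"]);print(np.round(T,4),s["gripper_width"]*87)
p=proj(c,[T+[-.010,0,-.058],T+[-.025,0,-.058]]);print(p.round(1))
m=masks(c)["brass"][190:254,250:390]
print(m[:,71].astype(int), np.flatnonzero(m.any(0))[[0,-1]]+250)
E
```

```text
[ 0.4484 -0.2378  0.1544] 46.61758901502162
[[320.7 240.3]
 [320.7 213.4]]
[0 0 0 0 0 0 0 0 0 0 0 0 0 0 0 0 0 0 0 0 0 0 0 1 1 0 1 1 1 1 1 1 1 1 1 1 1
 1 1 1 1 1 1 1 1 1 1 1 1 1 0 0 0 0 0 0 0 0 0 0 0 0 0 0] [278 363]
```

Holding at 46.6 mm with the usual bias, and the hole edge is at row 240 against a predicted 240.3, so it is centred. Carry it over.

>>> drive_tool --pt "-0.1 0.4 0 0" --pt "-0.3 0.8 0 0" --pt "-0.3 1 0 0" --pt "-0.3 1 0 0" --pt "-0.3 1 0 0"

```text
time_s: 26.02
tcp_pos: [0.4849, -0.1183, 0.1553]
ee_rot: [[-1.0, 0.0, -0.001], [0.0, 1.0, -0.0], [0.001, -0.0, -1.0]]
wrist_force: [0.1, -0.1, -0.5]
gripper_width: 0.529
```

>>> drive_tool --pt "-0.1 0.4 0 0" --pt "-0.3 0.8 0 0" --pt "-0.3 1 0 0" --pt "-0.3 1 0 0" --pt "-0.3 1 0 0"

```text
time_s: 26.65
tcp_pos: [0.5208, 0.0009, 0.1554]
ee_rot: [[-1.0, 0.002, -0.001], [0.002, 1.0, -0.0], [0.001, -0.0, -1.0]]
wrist_force: [0.2, -0.2, -0.1]
gripper_width: 0.53
```

>>> drive_tool --pt "-0.2 0.3 0 0" --pt "-0.4 0.5 0 0" --pt "-0.52 0.5 0 0" --pt "-0.52 0.5 0 0" --pt "-0.52 0.5 0 0" --pt "-0.52 0.5 0 0"

```text
time_s: 27.4
tcp_pos: [0.5828, 0.0612, 0.1558]
ee_rot: [[-1.0, 0.001, -0.001], [0.001, 1.0, -0.0], [0.001, -0.0, -1.0]]
wrist_force: [-0.7, 0.3, -1.5]
gripper_width: 0.53
```

>>> drive_tool --pt "-0.003 0.005 0.1 0" --pt "-0.003 0.005 0.2 0" --pt "-0.003 0.005 0.25 0" --pt "-0.003 0.005 0.25 0" --pt "-0.003 0.005 0.25 0"

```text
time_s: 28.02
tcp_pos: [0.5842, 0.0627, 0.1258]
ee_rot: [[-1.0, -0.0, 0.0], [-0.0, 1.0, 0.0], [-0.0, 0.0, -1.0]]
wrist_force: [0.2, -0.6, -1.1]
gripper_width: 0.534
```

>>> drive_tool --pt "0 0 0.06 0" --pt "0 0 0.12 0" --pt "0 0 0.12 0" --pt "0 0 0.12 0"

```text
time_s: 28.52
tcp_pos: [0.584, 0.0626, 0.1113]
ee_rot: [[-1.0, 0.0, -0.0], [0.0, 1.0, -0.0], [0.0, -0.0, -1.0]]
wrist_force: [0.8, 0.7, -0.1]
gripper_width: 0.534
```

>>> drive_tool --pt "0 0 0.01 0" --pt "0 0 0.01 0"

```text
time_s: 28.78
tcp_pos: [0.5839, 0.0626, 0.1102]
ee_rot: [[-1.0, 0.0, 0.0], [0.0, 1.0, 0.0], [-0.0, 0.0, -1.0]]
wrist_force: [-0.6, -0.7, -1.2]
gripper_width: 0.533
```

>>> drive_tool --pt "0 0 0 0" --pt "0 0 0 0" --pt "0 0 0 0" --pt "0 0 0 0" --fingers 66

```text
time_s: 29.28
tcp_pos: [0.584, 0.0626, 0.1102]
ee_rot: [[-1.0, 0.0, 0.0], [0.0, 1.0, 0.0], [-0.0, 0.0, -1.0]]
wrist_force: [0.3, 0.1, 0.9]
gripper_width: 0.753
```

>>> drive_tool --pt "0 0 -0.3 0" --pt "0 0 -0.6 0" --pt "0.2 0 -0.9 0" --pt "0.4 -0.3 -1 0" --pt "0.5 -0.7 -1 0" --pt "0.5 -1 -1 0" --pt "0.5 -1 -1 0" --pt "0.5 -1 -1 0"

```text
time_s: 30.28
tcp_pos: [0.524, -0.0572, 0.2301]
ee_rot: [[-1.0, 0.001, 0.0], [0.001, 1.0, 0.0], [-0.0, 0.0, -1.0]]
wrist_force: [-0.4, 0.4, -0.1]
gripper_width: 0.763
```

>>> drive_tool --pt "0 -0.4 0 0" --pt "0 -0.8 0 0" --pt "0 -1 0 0" --pt "0 -1 0 0" --pt "0 -1 0 0" --pt "0 -1 0 0" --fingers 55

```text
time_s: 31.02
tcp_pos: [0.5241, -0.1762, 0.2301]
ee_rot: [[-1.0, -0.002, 0.0], [-0.002, 1.0, 0.0], [-0.0, 0.0, -1.0]]
wrist_force: [-0.8, 0.8, -0.6]
gripper_width: 0.635
```

```bash
python3 - <<'E'
from m import *
s=telemetry.sense(); c=cam("wrist"); np.save("w8.npy",c,allow_pickle=True); print(np.round(s["tcp_pos"],4))
print(proj(c,[[.55,-.3355,.022],[.583,.0615,.06]]).round())
for ce,st in mask_blobs(c,masks(c)["blue"],200): print(ce.round(1),st.tolist(),ray(c,[ce],.011)[0].round(4))
a=cv2.resize(cam("scene")["color"][110:230,200:380],None,fx=3,fy=3,interpolation=cv2.INTER_CUBIC)
b=cv2.resize(c["color"][150:250,100:280],None,fx=3,fy=3,interpolation=cv2.INTER_CUBIC)[:220]
cv2.imwrite("pics/w8.png",np.vstack([a,b]))
E
```

```text
[ 0.5241 -0.1762  0.2301]
[[170. 220.]
 [561. 263.]]
[410.5  32.7] [387, 25, 47, 16, 667] [ 0.3674 -0.0909  0.011 ]
[176.8 215.5] [157, 202, 37, 29, 614] [ 0.5487 -0.3334  0.011 ]
```

View pics/w8.png

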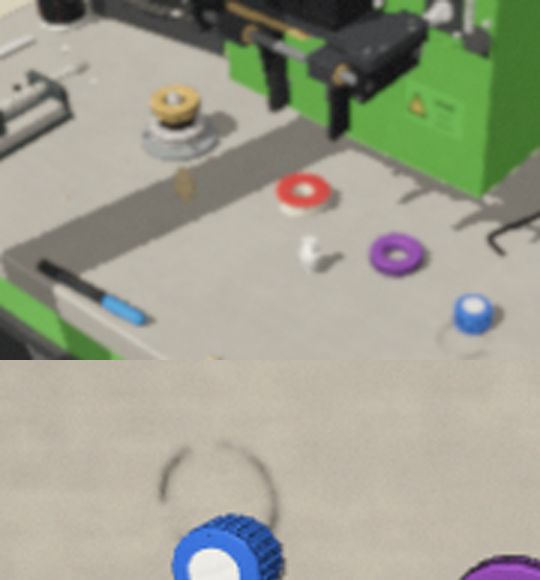

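The scene crop shows the collar, bush and spacer stacked flat on the spindle at (175,120), with the bystanders in place. The cap is at (173,217) in the wrist picture. I'll go above it and re-measure.

>>> drive_tool --pt "0 -0.4 0 0" --pt "0 -0.8 0 0" --pt "0 -1 0 0" --pt "0 -1 0 0" --pt "0 -1 0 0" --pt "0 -1 0 0"

```text
time_s: 31.88
tcp_pos: [0.524, -0.2963, 0.2303]
ee_rot: [[-1.0, -0.001, 0.0], [-0.001, 1.0, 0.0], [-0.0, 0.0, -1.0]]
wrist_force: [-0.5, -0.3, 0.5]
gripper_width: 0.631
```

```bash
python3 - <<'E'
from m import *
s=telemetry.sense(); c=cam("wrist"); print(np.round(s["tcp_pos"],4))
p=proj(c,[[.55,-.3355,.022]])[0];print(p.round())
m=masks(c)["blue"].astype(np.uint8)
cs,h=cv2.findContours(m,cv2.RETR_CCOMP,cv2.CHAIN_APPROX_NONE)
for q,hh in zip(cs,h[0]):
    if len(q)>25 and np.hypot(*(q[:,0].mean(0)-p))<30:
        e=cv2.fitEllipse(q); print("hole" if hh[3]>=0 else "outer",np.round(e[0],1),np.round(e[1],1),cv2.boundingRect(q),ray(c,[e[0]],.022 if hh[3]>=0 else .011)[0].round(4))
E
```

```text
[ 0.524  -0.2963  0.2303]
[283. 220.]
outer [285.5 218.2] [30.1 32.5] (270, 202, 32, 33) [ 0.5516 -0.3344  0.011 ]
hole [284.5 220.9] [18.1 19.1] (275, 212, 20, 19) [ 0.5511 -0.3343  0.022 ]
```

>>> drive_tool --pt "-0.1 -0.2 0 0" --pt "-0.22 -0.32 0.2 0" --pt "-0.22 -0.32 0.5 0" --pt "-0.22 -0.32 0.8 0" --pt "-0.22 -0.32 0.9 0" --pt "-0.22 -0.32 0.9 0" --pt "-0.22 -0.32 0.9 0" --pt "-0.22 -0.32 0.9 0"

```text
time_s: 32.92
tcp_pos: [0.551, -0.336, 0.1238]
ee_rot: [[-1.0, -0.0, 0.003], [-0.0, 1.0, -0.001], [-0.003, -0.001, -1.0]]
wrist_force: [-0.1, 0.7, 0.1]
gripper_width: 0.629
```

>>> drive_tool --pt "-0.003 0.01 0.15 0" --pt "-0.003 0.01 0.3 0" --pt "-0.003 0.01 0.41 0" --pt "-0.003 0.01 0.41 0" --pt "-0.003 0.01 0.41 0"

```text
time_s: 33.55
tcp_pos: [0.5504, -0.3346, 0.0722]
ee_rot: [[-1.0, 0.0, -0.001], [0.0, 1.0, 0.0], [0.001, 0.0, -1.0]]
wrist_force: [-1.6, 0.1, -0.8]
gripper_width: 0.633
```

>>> drive_tool --pt "0 0 0 0" --pt "0 0 0 0" --pt "0 0 0 0" --pt "0 0 0 0" --pt "0 0 0 0" --pt "0 0 0 0" --pt "0 0 0 0" --fingers 5

```text
time_s: 34.42
tcp_pos: [0.5506, -0.3346, 0.073]
ee_rot: [[-1.0, 0.0, 0.0], [0.0, 1.0, -0.0], [-0.0, -0.0, -1.0]]
wrist_force: [0.7, 0.2, 0.6]
gripper_width: 0.361
```

>>> drive_tool --pt "0 0 -0.3 0" --pt "0 0 -0.5 0" --pt "0 0 -0.7 0" --pt "0 0 -0.7 0" --pt "0 0 -0.7 0" --pt "0 0 -0.7 0"

```text
time_s: 35.17
tcp_pos: [0.55, -0.3343, 0.1553]
ee_rot: [[-1.0, 0.0, -0.003], [0.0, 1.0, 0.001], [0.003, 0.001, -1.0]]
wrist_force: [-0.1, 0.4, -0.3]
gripper_width: 0.359
```

```bash
python3 - <<'E'
from m import *
s=telemetry.sense(); c=cam("wrist"); T=np.array(s["tcp_pos"]);print(np.round(T,4),s["gripper_width"]*87)
print(proj(c,[T+[-.0165,0,-.052],T+[0,0,-.052]]).round(1))
cv2.imwrite("pics/w9.png",cv2.resize(c["color"][190:270,250:390],None,fx=5,fy=5,interpolation=cv2.INTER_CUBIC))
E
```

```text
[ 0.55   -0.3343  0.1553] 31.25951808624988
[[320.7 232.7]
 [320.7 262.3]]
```

View pics/w9.png

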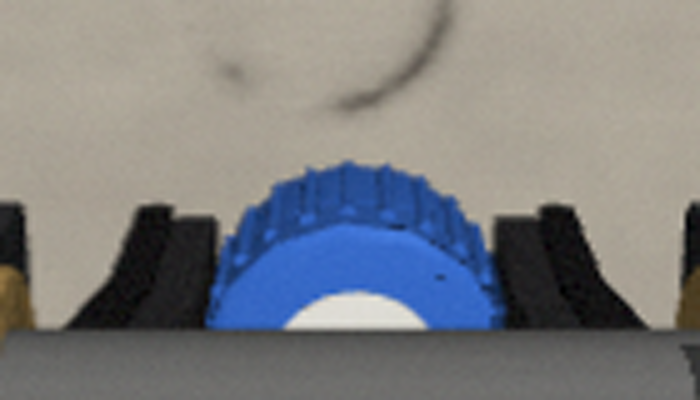

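The cap is held level and centred: its near top edge is at crop (355,220), row 234 against a predicted 232.7. I'll carry it over, swinging back from the plugs.

>>> drive_tool --pt "0.3 0.1 0 0" --pt "0.5 0.5 0 0" --pt "0.5 0.9 0 0" --pt "0.5 1 0 0" --pt "0.5 1 0 0" --pt "0.5 1 0 0"

```text
time_s: 35.98
tcp_pos: [0.4909, -0.2153, 0.1566]
ee_rot: [[-1.0, 0.001, -0.0], [0.001, 1.0, -0.0], [0.0, -0.0, -1.0]]
wrist_force: [-0.1, 0.1, 0.6]
gripper_width: 0.36
```

>>> drive_tool --pt "0 0.4 0 0" --pt "0 0.8 0 0" --pt "0 1 0 0" --pt "0 1 0 0" --pt "0 1 0 0"

```text
time_s: 36.6
tcp_pos: [0.4909, -0.0955, 0.1567]
ee_rot: [[-1.0, 0.001, -0.0], [0.001, 1.0, -0.0], [0.0, -0.0, -1.0]]
wrist_force: [-0.6, -0.1, -0.1]
gripper_width: 0.361
```

>>> drive_tool --pt "-0.1 0.4 0 0" --pt "-0.3 0.8 0 0" --pt "-0.5 1 0 0" --pt "-0.5 1 0 0" --pt "-0.5 1 0 0" --pt "-0.5 1 0 0"

```text
time_s: 37.35
tcp_pos: [0.55, 0.0241, 0.1567]
ee_rot: [[-1.0, 0.002, -0.001], [0.002, 1.0, -0.0], [0.001, -0.0, -1.0]]
wrist_force: [0.7, 0.1, -1.0]
gripper_width: 0.36
```

>>> drive_tool --pt "-0.15 0.2 0 0" --pt "-0.275 0.316 0 0" --pt "-0.275 0.316 0 0" --pt "-0.275 0.316 0 0" --pt "-0.275 0.316 0 0" --pt "-0.275 0.316 0 0"

```text
time_s: 38.1
tcp_pos: [0.5833, 0.0629, 0.157]
ee_rot: [[-1.0, 0.001, -0.0], [0.001, 1.0, -0.0], [0.0, -0.0, -1.0]]
wrist_force: [0.8, 0.4, -0.1]
gripper_width: 0.362
```

```bash
python3 - <<'E'
from m import *
s=telemetry.sense(); c=cam("wrist"); print(np.round(s["tcp_pos"],4),s["gripper_width"]*87)
a=cv2.resize(cam("scene")["color"][90:180,200:330],None,fx=4,fy=4,interpolation=cv2.INTER_CUBIC)
b=cv2.resize(c["color"][170:254,255:385],None,fx=4,fy=4,interpolation=cv2.INTER_CUBIC)[:235]
cv2.imwrite("pics/w10.png",np.vstack([a,b]))
E
```

```text
[0.5833 0.0629 0.157 ] 31.524597494104313
```

View pics/w10.png

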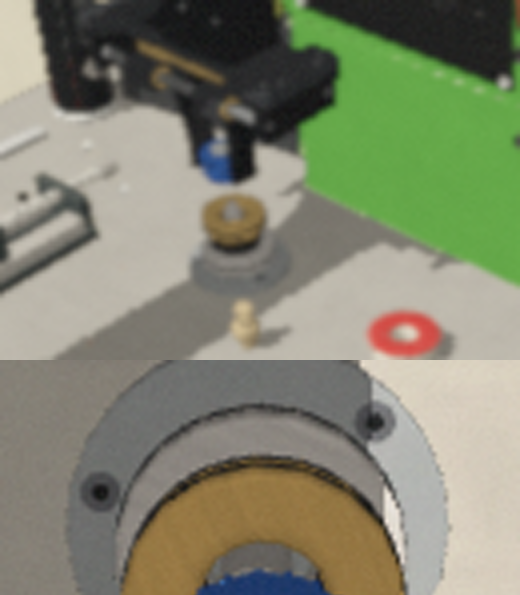

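The spacer sits flat and concentric, and the cap is above it in line with the pin. Lower it.

>>> drive_tool --pt "0 -0.006 0.06 0" --pt "0 -0.006 0.12 0" --pt "0 -0.006 0.18 0" --pt "0 -0.006 0.23 0" --pt "0 -0.006 0.25 0" --pt "0 -0.006 0.25 0" --pt "0 -0.006 0.25 0"

```text
time_s: 39.08
tcp_pos: [0.5839, 0.0627, 0.1271]
ee_rot: [[-1.0, 0.0, 0.001], [0.0, 1.0, 0.0], [-0.001, 0.0, -1.0]]
wrist_force: [0.1, 0.2, -1.3]
gripper_width: 0.358
```

>>> drive_tool --pt "0 0 0.015 0" --pt "0 0 0.015 0" --pt "0 0 0.015 0"

```text
time_s: 39.45
tcp_pos: [0.5837, 0.0626, 0.1252]
ee_rot: [[-1.0, 0.0, 0.0], [0.0, 1.0, 0.0], [-0.0, 0.0, -1.0]]
wrist_force: [0.1, 0.3, -0.3]
gripper_width: 0.361
```

>>> drive_tool --pt "0 0 0 0" --pt "0 0 0 0" --pt "0 0 0 0" --pt "0 0 0 0" --fingers 55

```text
time_s: 39.95
tcp_pos: [0.5837, 0.0626, 0.1251]
ee_rot: [[-1.0, 0.0, 0.0], [0.0, 1.0, 0.0], [-0.0, 0.0, -1.0]]
wrist_force: [0.7, -0.7, 0.8]
gripper_width: 0.622
```

>>> drive_tool --pt "0 0 -0.3 0" --pt "0 0 -0.6 0" --pt "0.2 0 -0.8 0" --pt "0.6 0 -0.9 0" --pt "0.9 0 -0.9 0" --pt "0.9 0.2 -0.9 0" --pt "0.9 0.2 -0.9 0"

```text
time_s: 40.83
tcp_pos: [0.4756, 0.0875, 0.2337]
ee_rot: [[-1.0, -0.002, 0.001], [-0.002, 1.0, 0.001], [-0.001, 0.001, -1.0]]
wrist_force: [0.1, 0.5, -0.6]
gripper_width: 0.632
```

>>> drive_tool --pt "0 0.4 -0.3 0" --pt "0 0.8 -0.5 0" --pt "0 1 -0.5 0" --pt "0 1 -0.5 0" --pt "0 1 -0.5 0"

```text
time_s: 41.45
tcp_pos: [0.4752, 0.2055, 0.2917]
ee_rot: [[-1.0, 0.001, -0.003], [0.001, 1.0, -0.002], [0.003, -0.002, -1.0]]
wrist_force: [-0.4, 0.3, 0.2]
gripper_width: 0.634
```

```bash
python3 - <<'E'
from m import *
s=telemetry.sense(); print(s["time_s"],np.round(s["tcp_pos"],4))
sc=cam("scene");t=cam("top")
for n,c in(("scene",sc),("top",t)):
    print(n,proj(c,[[.583,.0615,.073],[.583,.0615,.008]]).round(1))
print("cap top(top cam) blobs",[(ce.round(1),ray(t,[ce],.073)[0].round(4)) for ce,st in mask_blobs(t,masks(t)["blue"],20) if ce[0]<260 and ce[1]>140])
a=cv2.resize(sc["color"][110:230,200:330],None,fx=3,fy=3,interpolation=cv2.INTER_CUBIC)
b=cv2.resize(t["color"][150:240,200:330],None,fx=3,fy=3,interpolation=cv2.INTER_CUBIC)
cv2.imwrite("pics/fin.png",np.vstack([a,b])[:600])
E
```

```text
41.45 [0.4752 0.2055 0.2917]
scene [[256.8 136.4]
 [259.1 154.1]]
top [[220.1 173.6]
 [224.9 177.4]]
cap top(top cam) blobs [(array([221.4, 175.2]), array([0.5785, 0.0578, 0.073 ]))]
```

View pics/fin.png

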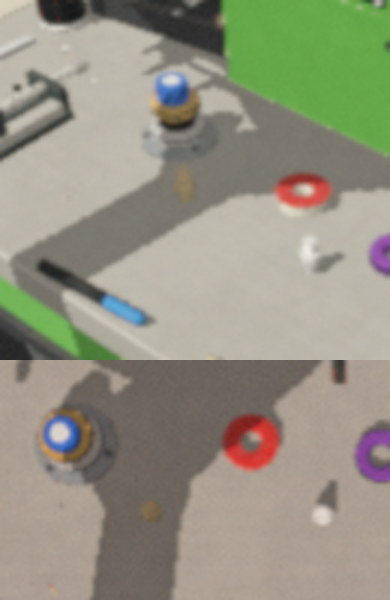

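The stack is closed: the cap's top disc is at scene pixel (257.7,136.7) against a predicted (256.8,136.4). The tape and both fittings stand where they were. Handing in.

```bash
python3 -c "
from station import order; print(order.finish_job())"
```

```text
the job is handed in; nothing more can be done
None
```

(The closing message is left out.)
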